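Shock-test a capped vial on the spring-hammer tester

ROBOT

A 7-joint arm with a two-finger parallel gripper is mounted at the origin on a cart in front of the work surface, level with it; the furniture and walls round the work are solid. World frame = base frame: x ahead of the robot, y to its left, z up, the work surface at z = 0. Lengths are in mm, angles in rad, forces in N, time in s.
With the tool pointing down it reaches from about 400 to 900 mm from the base axis. Payload 5.6 kg.
Tool frame: the origin (TCP) lies midway between the tips of the shut fingers; the grasp point (between the pads) lies 19 mm behind it; x points along the fingers, y is the direction in which the jaws open and shut, and the axes are right-handed (so a half turn about x gives the same grasp; the last joint's range is limited). The gripper opens to 92 mm and grips with 3 to 60 N. Pads are 20 mm wide; open, the fingers measure 128 mm over their backs; the gripper's body (75 mm by 189 mm) begins 69 mm behind the grasp point.
Start: joints at [1.275, 0.468, -0.012, 1.603, 0.006, 1.071, -0.056], TCP at [162.533, -629.359, 214.592] pointing down, gripper open.
Joint ranges: [-2.53, 2.53], [-0.31, 2.02], [-1.57, 1.55], [0.28, 2.44], [-1.29, 4.43], [0.15, 1.84], [-2.92, 2.92]. Speed limits (rad/s): [2.57, 2.57, 3.14, 3.14, 3.14, 3.14, 3.14].

INTERFACE

Orientations are given as a rotation vector (axis times angle).
In Python, from cell import robot, grip, kin, viewer gives the robot as it stands. Calls block until the motion is done:
- robot.movep(position, orientation): joint-space move of the TCP to a pose.
- robot.servo_line(position, feed=150, rotation=None): straight line of the TCP; rotation=None keeps the orientation; feed is the mean speed in mm/s.
- robot.goto_joints(angles): joint-space move.
- grip(opening, newtons=None): opening from 0.0 (shut) to 1.0 (fully open); newtons is the grip in N (None keeps the last); returns when the fingers have stopped.
- robot.hold(seconds).
- kin.ik(position, orientation): joint angles nearest the present ones, or None.
- robot.observe(): the state.
- viewer.read_camera(name): name is "side" or "top" or "wrist"; returns the picture (384x512x3 uint8, red, green, blue); there is no depth.
- viewer.camera_info(name): a dict with "camera_matrix" (3x3 intrinsics, pixels), "R" (3x3) and "t" (3): a world point X has camera coordinates R X + t. Camera axes: x right, y down, z forward; pixel columns grow to the right and rows downward; lengths in mm; the calibration is good to about 2 mm. A picture is of the moment at which its call begins: read the wrist's pose just before it. camera_info takes no time and is no camera call; for the wrist camera it gives the pose at the moment of the call.
A pose or a line that the arm cannot do raises robot.IKError and nothing moves.
- robot.job_done(): hands the job in, once; it reports no verdict.
Trained networks look in the newest picture that a camera, given by its name, has taken for a name from the list of things; names that differ only in an ending like _2 or _b are one class to them, and where a whole thing is asked for, a point or a joint stands for the part that bears it (a point fixed in the world has none). Each returns a list of dicts, best first, with "confidence" (0 to 1); they miss things now and then, are a little off and sometimes report something else, mostly with a low value. They report only what shows in the picture. A call takes as long as a camera call.
- viewer.silhouettes(name, camera): "mask" (384x512 bool, what is visible of it).
- viewer.pinpoint(name, camera): "at" ([x, y, z] in mm, in the coordinates of the camera as it stood for that picture, good to about 4 mm: a listed point, or the origin of a listed thing).
The state is a dict: "t": time; "joints": joint angles; "joint_velocities": joint speeds; "joint_torque": joint torques, N m; "tcp_pos": TCP position; "tcp_rot": TCP orientation; "contact_force": force on the tool from outside, world axes, zero at the start; "wrist_torque": the same for the moment, N m; "grip_width": opening from 0.0 (shut) to 1.0 (fully open).
Only numpy, scipy, OpenCV 4.12 (cv2) and the standard library are available. Lean on these libraries where they do the work, as an engineer would, in place of code of your own. Each camera call takes 0.05 s, during which the arm holds its last target.

TASK

Give the capped vial on the blue sled one shock on the bench tester. Push the tester's sprung hammer arm back by its black post until you feel the sear catch it, never forcing the arm or the trigger with more than about 12 N, and let go of it; then slide the blue sled by its own post fully home towards the hammer, and press down the red trigger so that the hammer flies back and knocks the sled to the far end of its rails. Do not touch the vial or push the sled to the far end by hand, and leave everything else on the bench where it stands.

Things in the scene. Friction and masses are not known exactly. Their poses are not given: they have to be found in the camera images.
- tester: the shock tester, fixed on the bench: grey base plate 12 mm high, x -163 to -40 and y -213 to +249 mm, with a lobe under the pivot (to x +37, y -50 to +50). Origin on the bench under the steel pivot pin, z up; at yaw 0 its x points away from the robot; seen from the robot the sled rails run to the left (+y), sear and trigger are at the right (-y). Nothing of it stands above 102 mm
- pivot (a point): point on the hammer arm's pivot axis, 75 mm above the bench
- hammer (a joint): angle of the sprung hammer arm about the upright pivot (rad): 0 at rest, pointing along the tester's -x; grows as it is pushed towards the tester's -y (anticlockwise from above), up to 1.35. A spring drives it back to 0, with about 3 N at the post at rest and 6 N when cocked. Let go after the catch it stays at 0.82 to 1.18 rad; let go too early it flies back
- cocking_post (a point): black upright post on the hammer arm by which it is cocked, 16 mm thick, 40 to 98 mm above the bench, this point at 75 mm, 105 mm from the pivot axis. Free all round above 66 mm. About 2 mm of post travel past the catch the roller meets a sprung buffer: the push then rises by some 6 N per mm and soon passes the limit; ease back to rest the arm on the sear
- sled (a joint): travel of the blue vial sled along its rails (m): 0 fully home against its stop (nearest the hammer), grows along the tester's +y to 0.150 at the far end. It stays where it is left (friction under 1 N). The stop at 0 gives about 1 mm under 5 N. While the hammer arm is at rest it blocks the last 25 mm, so the sled goes home only with the arm cocked
- sled_post (a point): middle of the free part of the black upright post on the sled: 16 mm thick, from 46 to 88 mm above the bench, this point at 70 mm. The sled is 44 mm wide (x) and 80 mm long (y), its top 46 mm above the bench; the post's axis is 10 mm from its far (+y) end and 45 mm from the vial's axis
- vial_mid (a point): middle of the glass vial with white cap that is clipped upright on the sled, 24 mm thick and 56 mm high, its cap 102 mm above the bench
- vial: the same vial, origin at the centre of its underside
- trigger_pad (a point): where the centre of the top of the round red trigger pad is while it is up: 28 mm across, 57 mm above the bench. Press it straight down with 1 to 3 N: the caught arm is released after some 11 mm, and after 17 mm the pad meets a hard stop. It springs back when let go. It also dips by itself while the arm's roller passes under the sear (this point does not follow it)
- timer: white bench timer, 58 x 66 x 20 mm, bystander at the right
- wash_bottle: white wash bottle with red cap, 214 mm high, bystander at the right
- cylinder: glass measuring cylinder on a blue foot, 176 mm high, bystander at the left
- amber_bottle: bottle with a black cap, 114 mm high, bystander at the left
- spare_vial: spare vial with a black cap, 56 mm high, bystander at the left
- roller (a point): top of the 12 mm roller at the arm's tip, 145 mm from the pivot axis, 42 mm above the bench. From 0.6 to 1.0 rad on it lifts the sear's nose and the push at the post rises to 8 to 10 N; then the nose drops behind it (the push falls back to some 6 N): caught. Where is not known beforehand: the sear is clamped on its shaft, within 52 mm, at a different place each time

How it is judged (in metres and radians):
On the way, in this order (a step that is already met when the one before it is completed fails the run):
1. the hammer arm is cocked, caught by the sear and let go (value of joint hammer above 0.77 rad and contact force between each of the fingers, the arm and hammer below 0.2 N), for 0.4 s.
2. the sled is fully home while the arm stays cocked (value of joint sled below 0.006 m and value of joint hammer above 0.77 rad), for 0.2 s.
3. the trigger is pressed with the fingers (contact force between the fingers and trigger above 0.5 N).
At the end, for the whole second after the job is handed in: the sled is at rest in the last 35 mm of its rails (joint above 0.115) and the hammer arm is back at rest (below 0.06 rad) (value of joint sled above 0.115 m and value of joint hammer below 0.06 rad and linear speed of vial below 0.01 m/s); the robot touches nothing.
It fails at once if the arm is forced against its buffer with more than 6 N at the roller (some 14 N at the post) (contact force between hammer and buffer above 6 N).
It fails at once if the trigger is pressed with more than 24 N (contact force between any of the fingers, the arm and trigger above 24 N).
It fails at once if the robot touches the vial (contact force between any of the fingers, the arm and vial above 0.5 N).
It fails at once if the robot pushes the sled to the far end by hand (value of joint sled above 0.105 m and contact force between any of the fingers, the arm and sled above 0.3 N).
It fails at once if something else on the bench is moved by more than 20 mm (distance of any of timer, wash_bottle, cylinder, amber_bottle, spare_vial from where it was at the start of the episode above 0.02 m).
It also fails if it takes over 69 s, if anything falls off the work surface, if the arm or the gripper's body presses on something with over 40 N, if the wrist force passes 120 N, or if a joint passes its speed limit or range.

## Working session

There is one attempt and no reset: what is moved stays moved. The work goes in short steps, each a Python script; the robot and the scene stay as the last script left them, time stands still between calls to the robot, and variables do not carry over. Pictures are saved under pics/ and viewed, and the job is handed in when it is done.

```bash
ls; mkdir -p pics
python3 - <<'E'
from cell import robot, grip, kin, viewer
import cv2, numpy as np
print(robot.observe())
for c in ("side","top","wrist"):
    im=viewer.read_camera(c); cv2.imwrite(f"pics/a_{c}.png",im[:,:,::-1])
    ci=viewer.camera_info(c); R=np.array(ci["R"]);t=np.array(ci["t"])
    print(c, np.round(-R.T@t), np.round(R,2).tolist(), np.round(ci["camera_matrix"],1).tolist())
    if c!="wrist":
        for n in ("tester","pivot","cocking_post","sled_post","vial_mid","trigger_pad","roller","timer","wash_bottle","cylinder","amber_bottle","spare_vial"):
            for d in viewer.pinpoint(n,c)[:2]:
                print(c,n,round(d["confidence"],2),np.round(R.T@(np.array(d["at"])-t),1))
print(robot.observe()["t"])
E
```

```text
pics
{'t': 0.0, 'joints': array([ 1.27498883,  0.46835044, -0.01159824,  1.60359954,  0.00601316,
        1.07142797, -0.05628163]), 'joint_velocities': array([ 0.00081497,  0.00161892,  0.00127525, -0.00092653,  0.00115218,
       -0.00014814,  0.00093855]), 'joint_torque': array([-2.42820788e-04, -5.20572209e+01, -1.24598719e-02, -2.43749535e+01,
       -5.65617357e-02,  1.73219363e-02,  1.20815216e-04]), 'tcp_pos': array([ 162.36039561, -628.79675476,  213.66768768]), 'tcp_rot': array([ 2.08719164,  0.26704851, -2.08794006]), 'contact_force': array([ 0.04937157, -0.18437967,  0.0771959 ]), 'wrist_torque': array([-0.02143763,  0.00709948,  0.02218202]), 'grip_width': 0.9952836477819275}
side [ 329. 1413. 1366.] [[-0.99, -0.11, 0.02], [-0.09, 0.68, -0.73], [0.07, -0.73, -0.69]] [[450.6, 0.0, 253.1], [0.0, 450.6, 191.2], [0.0, 0.0, 1.0]]
side tester 0.86 [535.2 152.4   1.8]
side tester 0.49 [510.2 476.4   0.9]
side pivot 0.59 [529.1 146.8  74.6]
side pivot 0.17 [391.9 140.7  46.1]
side cocking_post 0.68 [430.8 142.6  75.5]
side cocking_post 0.55 [519.7 585.4   3.5]
side sled_post 0.8
[... 490 characters left out ...]
]]
top tester 0.83 [531.1 150.5  -2.7]
top tester 0.51 [427.7 250.2  47.4]
top pivot 0.56 [533.8 150.4  77. ]
top cocking_post 0.61 [426.2 146.9  76.6]
top sled_post 0.56 [428.1 292.7  65.9]
top vial_mid 0.41 [429.9 252.3  72.1]
top trigger_pad 0.78 [439.3 -50.9  56.8]
top roller 0.66 [385.  145.3  43.6]
top timer 0.53 [ 381.9 -412.9    1.3]
top timer 0.46 [427.3 249.9  45.9]
top wash_bottle 0.83 [ 440.6 -482.9   -1.6]
top cylinder 0.74 [509.6 480.8  -4.9]
top amber_bottle 0.57 [516.  589.8   1.5]
top spare_vial 0.39 [415.  450.2   4. ]
wrist [ 235. -612.  385.] [[0.25, -0.97, -0.0], [-0.93, -0.24, 0.27], [-0.26, -0.07, -0.96]] [[303.7, 0.0, 257.6], [0.0, 303.7, 192.9], [0.0, 0.0, 1.0]]
1.35
```

```bash
python3 -c "
import cv2
a=cv2.imread('pics/a_side.png');b=cv2.imread('pics/a_top.png')
cv2.imwrite('pics/a_s2.png',cv2.resize(a[100:300,100:400],None,fx=2.6,fy=2.6))
cv2.imwrite('pics/a_t2.png',cv2.resize(b[40:240,100:400],None,fx=2.6,fy=2.6))"
```

```text
(no output)
```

View pics/a_s2.png

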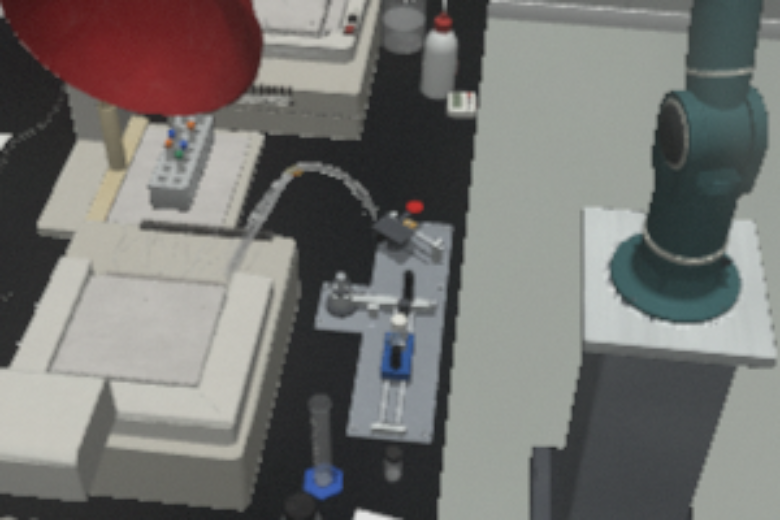

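View pics/a_t2.png

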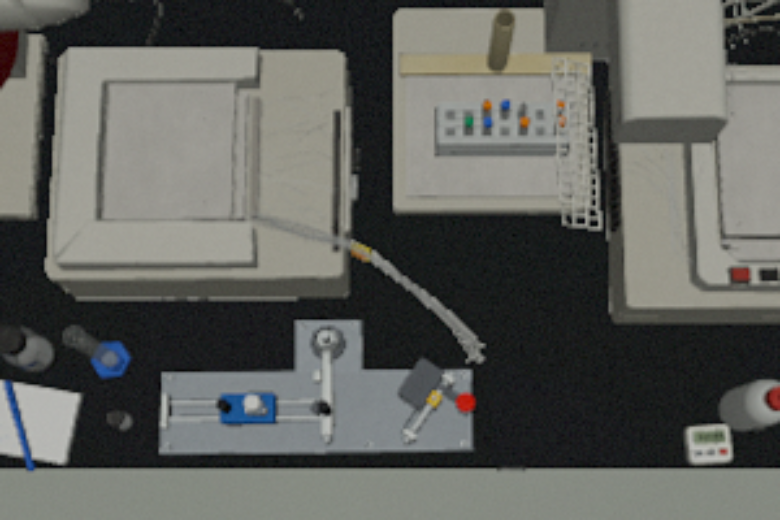

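```bash
cat > h.py <<'E'
from cell import robot, grip, kin, viewer
import cv2, numpy as np
from scipy.spatial.transform import Rotation as Ro
def P(c):
    ci=viewer.camera_info(c); return np.array(ci["camera_matrix"])@np.c_[np.array(ci["R"]),np.array(ci["t"])]
def tri(a,b,ca="side",cb="top",Pa=None,Pb=None):
    X=cv2.triangulatePoints(P(ca) if Pa is None else Pa,P(cb) if Pb is None else Pb,np.array(a,float).reshape(2,1),np.array(b,float).reshape(2,1))[:,0]
    return X[:3]/X[3]
def rotdown(phi):
    # tool x down, jaw axis y at world angle phi
    y=np.array([np.cos(phi),np.sin(phi),0]);x=np.array([0,0,-1.]);z=np.cross(x,y)
    return Ro.from_matrix(np.c_[x,y,z]).as_rotvec()
E
python3 - <<'E'
from h import *
print("tip",tri((246,185),(284.6,176.5)))
print("ring",tri((213.8,166.2),(238.5,136)))
print("base", tri((188,205),(200,123)))
o=robot.observe(); M=Ro.from_rotvec(o["tcp_rot"]).as_matrix(); print(M.round(2))
for phi in (0,np.pi/2,-np.pi/2,np.pi):
    for p in ((430,165,250),(470,150,300),(483,55,72),(437,-52,60),(430,300,70)):
        print(phi,p,kin.ik(p,rotdown(phi)))
E
```

```text
tip [505.84540062 -81.30683814 -10.13332334]
ring [608.1269344   88.15639742 229.36379644]
base [684.08777164 231.90723352 147.46748549]
[[-0.    0.25 -0.97]
 [-0.   -0.97 -0.25]
 [-1.    0.    0.  ]]
0 (430, 165, 250) [ 0.60556613  0.33230899 -1.21688287  1.95509071  0.35168114  1.09369163
 -0.75956597]
0 (470, 150, 300) [ 0.65619392  0.37137327 -1.26026376  1.82104231  0.37596877  1.22579821
 -0.71564853]
0 (483, 55, 72) [ 0.46777181  0.56082236 -0.80077391  2.06348839  0.58944993  0.75717933
 -0.7024923 ]
0 (437, -52, 60) [ 0.54425093  0.44907131 -0.58734407  2.18211851  0.42589998  0.62156044
 -0.34929626]
0 (430, 300, 70) [ 0.01651183  0.66540159 -0.89269595  1.97217546  0.69825729  0.84484084
 -1.2653824 ]
1.5707963267948966 (430, 165, 250) [ 0.36674366  0.21134966 -0.89309124  1.96414339  0.18936305  1.05153176
  0.96064149]
1.5707963267948966 (470, 150, 300) [ 0.72603697  0.49656369 -1.43348135  1.81887768  0.51375702  1.28793458
  0.72571209]
1.5707963267948966 (483, 55, 72) [ 0.53611671  0.60408462 -0.89585076  2.05992333  0.66999957  0.79538822
  0.80118523]
1.570796326794
[... 739 characters left out ...]
30, 300, 70) [-0.10432803  0.58980527 -0.71962711  1.97892089  0.55085919  0.77593166
 -2.71783285]
3.141592653589793 (430, 165, 250) [ 0.64361773  0.37153169 -1.28281824  1.95390681  0.39897239  1.11080774
  2.33719656]
3.141592653589793 (470, 150, 300) [ 0.67084191  0.38909023 -1.28938727  1.82056275  0.39646871  1.23366472
  2.40686026]
3.141592653589793 (483, 55, 72) [ 0.77562539  0.93524282 -1.32906577  2.04903553  1.05951728  1.11048832
  2.07036302]
3.141592653589793 (437, -52, 60) [-0.83263366  0.63776545  1.11773522  2.26102365 -0.86787406  0.77771808
 -2.2490072 ]
3.141592653589793 (430, 300, 70) [ 0.24309324  0.99947215 -1.33188387  1.96119889  1.09194121  1.17030392
  1.59297211]
```

Run:
```python
from h import *
o=robot.observe()
robot.movep((110,-420,430),o["tcp_rot"])
q=robot.observe()["joints"]; print(q.round(2))
q2=q.copy(); q2[0]=-0.33; 
robot.goto_joints(q2)
o=robot.observe(); print(o["t"],o["joints"].round(2),o["tcp_pos"],)
grip(0.0)
robot.movep((430,150,330),rotdown(0))
o=robot.observe(); print(o["t"],o["joints"].round(2),o["tcp_pos"])
ci=viewer.camera_info("wrist"); np.save("w1.npy",P("wrist"))
im=viewer.read_camera("wrist"); cv2.imwrite("pics/w1.png",im[:,:,::-1])
R=np.array(ci["R"]);t=np.array(ci["t"]); print(-R.T@t)
for n in ("pivot","cocking_post","sled_post","vial_mid","trigger_pad","roller","tester"):
    for d in viewer.pinpoint(n,"wrist")[:2]:
        print(n,round(d["confidence"],2),np.round(R.T@(np.array(d["at"])-t),1))
print(robot.observe()["t"])
```

```text
[ 1.27 -0.06 -0.03  1.78 -0.    1.43 -0.08]
4.7417 [-0.33 -0.06 -0.03  1.78 -0.    1.43 -0.08] [417.41957062 120.71742146 429.13526616]
6.5917 [-0.34  0.03 -0.07  1.9   0.    1.21 -0.41] [430.33469782 149.8725577  330.58816888]
[429.22793866 224.09125154 501.36798431]
pivot 0.66 [534.3 142.8  77.6]
cocking_post 0.85 [430.3 145.1  73.5]
sled_post 0.64 [432.8 290.9  75.8]
vial_mid 0.83 [433.4 247.6  71.8]
roller 0.56 [391.9 147.6  43.6]
tester 0.56 [531.7 145.3   1. ]
6.9917
```

```bash
ls pics
```

```text
a_s2.png
a_side.png
a_t2.png
a_top.png
a_wrist.png
w1.png
```

View pics/w1.png

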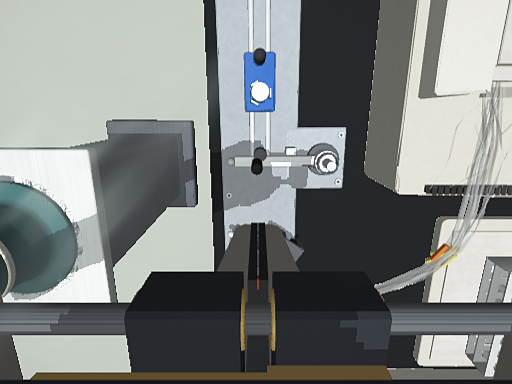

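Run:
```python
from h import *
robot.movep((440,-130,330),rotdown(0))
o=robot.observe(); print(o["t"],o["joints"].round(2),o["tcp_pos"])
ci=viewer.camera_info("wrist"); np.save("w2.npy",P("wrist"))
im=viewer.read_camera("wrist"); cv2.imwrite("pics/w2.png",im[:,:,::-1])
R=np.array(ci["R"]);t=np.array(ci["t"]); print(-R.T@t)
for n in ("pivot","cocking_post","trigger_pad","roller","tester","sled_post"):
    for d in viewer.pinpoint(n,"wrist")[:2]:
        print(n,round(d["confidence"],2),np.round(R.T@(np.array(d["at"])-t),1))
print(robot.observe()["t"])
```

```text
8.075 [-0.02  0.02  0.24  1.91 -0.    1.21  0.22] [ 440.3640342  -128.64194895  329.95993436]
[439.24695296 -54.54096484 500.80143041]
trigger_pad 0.95 [438.8 -61.3  58.1]
8.425
```

View pics/w2.png

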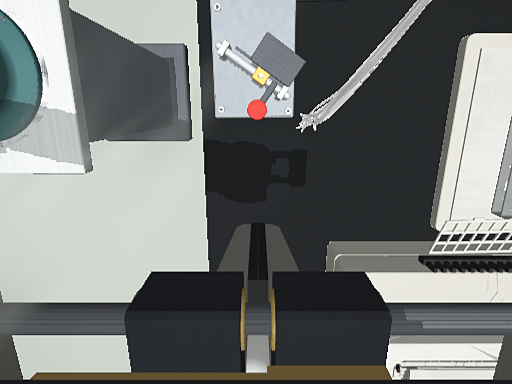

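Run:
```python
from h import *
def back(Pm,uv,z):
    A=np.c_[Pm[:,0],Pm[:,1],Pm[:,2]*z+Pm[:,3]]; X=np.linalg.inv(A)@np.array([*uv,1]); return X[:2]/X[2]
W1=np.load("w1.npy");W2=np.load("w2.npy");T=P("top")
w2=cv2.imread("pics/w2.png").astype(int);tp=cv2.imread("pics/a_top.png").astype(int);w1=cv2.imread("pics/w1.png")
def red(im,x0,x1,y0,y1):
    s=im[y0:y1,x0:x1];m=(s[...,2]>150)&(s[...,1]<70)&(s[...,0]<70);v,u=np.nonzero(m);return u.mean()+x0,v.mean()+y0,m.sum()
a=red(w2,230,290,90,130);b=red(tp,265,295,180,210);print(a,b)
print("trig",tri(a[:2],b[:2],Pa=W2,Pb=T), back(W2,a[:2],57), back(T,b[:2],57))
print("hosetip",tri((308,122),(284.6,176.5),Pa=W2,Pb=T))
# hose points: w2 (430,0) on which top? epipolar: list
for uv in ((350,95),(390,50),(430,0)):
    for z in (50,100,150,200): print(uv,z,back(W2,uv,z).round(), end=' ')
    print()
cv2.imwrite("pics/w1z.png",cv2.resize(w1[0:260,190:360],None,fx=3,fy=2.3,interpolation=cv2.INTER_CUBIC))
for uv in ((216,0),(299,0),(297,125),(345,128),(343,187)): print(uv,back(W1,uv,12).round(1))
```

```text
(np.float64(258.0857142857143), np.float64(110.82857142857142), np.int64(35)) (np.float64(278.3235294117647), np.float64(194.41176470588235), np.int64(34))
trig [440.77841209 -56.25325824  13.72049564] [440.10073429 -57.64720445] [435.03103141 -52.95111412]
hosetip [521.65557306 -80.5986228  -30.15448927]
(350, 95) 50 [570. -36.] (350, 95) 100 [556. -38.] (350, 95) 150 [541. -40.] (350, 95) 200 [527. -42.] 
(390, 50) 50 [620.  23.] (390, 50) 100 [600.  14.] (390, 50) 150 [580.   6.] (390, 50) 200 [560.  -3.] 
(430, 0) 50 [665.  83.] (430, 0) 100 [640.  68.] (430, 0) 150 [615.  53.] (430, 0) 200 [590.  37.] 
(216, 0) [369.9 372.2]
(299, 0) [487.8 372.5]
(297, 125) [491.5 198.9]
(345, 128) [567.4 194.5]
(343, 187) [571.8  98.3]
```

View pics/w1z.png

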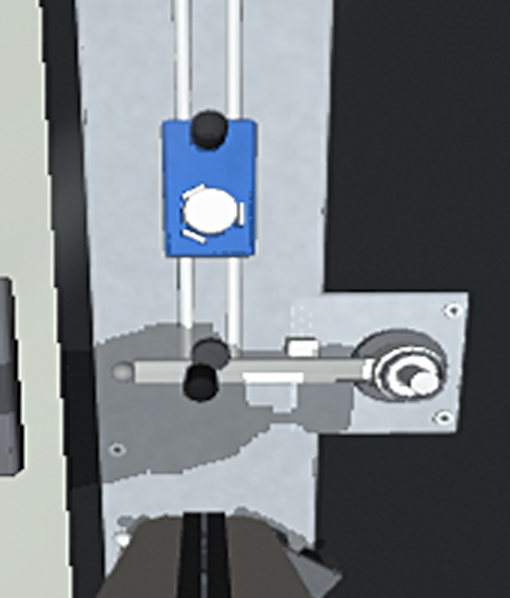

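```bash
cat >> h.py <<'E'
PIV=np.array([532.5,147.5]);YAW=0.025
def pose(th,off,z):
    a=th+YAW; p=PIV-105*np.array([np.cos(a),np.sin(a)])-off*np.array([np.sin(a),-np.cos(a)])
    return np.array([p[0],p[1],z]),rotdown(a)
def tang(th): a=th+YAW; return np.array([np.sin(a),-np.cos(a)])
E
python3 - <<'E'
from h import *
for th in (0,.6,.9,1.2): print(pose(th,18,74), kin.ik(*pose(th,18,74)))
p,r=pose(0,43,180)
robot.movep(p,r)
p[2]=74; robot.servo_line(p,feed=150)
o=robot.observe(); print(o["t"],o["tcp_pos"],o["contact_force"],o["joints"].round(2))
im=viewer.read_camera("wrist"); cv2.imwrite("pics/w3.png",im[:,:,::-1])
im=viewer.read_camera("side"); cv2.imwrite("pics/s3.png",cv2.resize(im[180:280,200:300,::-1],None,fx=5,fy=5))
E
```

```text
(array([427.08285766, 162.86964872,  74.        ]), array([ 1.19076796,  1.22091557, -1.19076796])) [-0.36305595  0.37011521 -0.08692337  2.16378809  0.05486992  0.60967001
 -0.46411924]
(array([436.81712154, 100.66212249,  74.        ]), array([ 0.73771064,  1.44191899, -0.73771064])) [-0.28792444  0.3551712  -0.01538126  2.18749938  0.00948688  0.59898159
  0.31481876]
(array([454.93219406,  74.47784253,  74.        ]), array([ 0.50559998,  1.51101754, -0.50559998])) [-0.24972892  0.37113318  0.01736124  2.16074451 -0.01099398  0.60979427
  0.70046314]
(array([479.97616767,  54.81641441,  74.        ]), array([ 0.27134306,  1.55371129, -0.27134306])) [-0.21318556  0.40007871  0.03587571  2.11155676 -0.02370455  0.63032182
  1.06400989]
10.6083 [427.14989868 187.90375694  74.65473815] [ 0.04200277  0.1656357  -0.2893192 ] [-0.4   0.38 -0.1   2.14  0.06  0.62 -0.52]
```

View pics/w3.png

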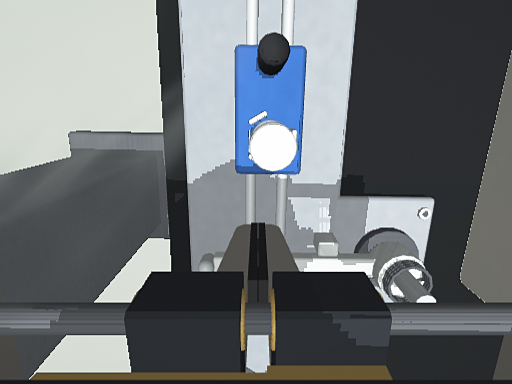

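View pics/s3.png

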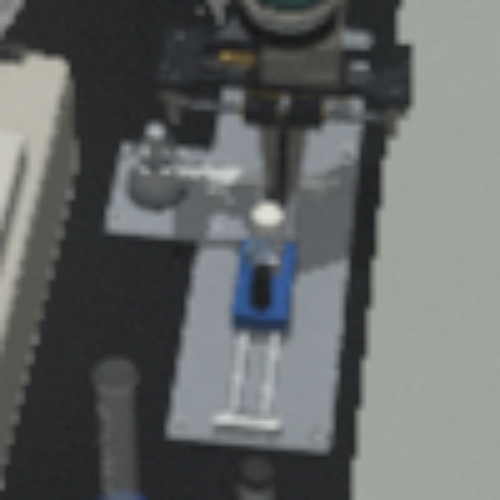

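```bash
cat > push.py <<'E'
from h import *
o=robot.observe(); F0=o["contact_force"].copy()
def st(th):
    o=robot.observe(); f=(o["contact_force"]-F0); n=np.r_[tang(th),0]
    return -f@n, f, o
for off in (30,22,19,18,17):
    p,r=pose(0,off,74); robot.servo_line(p,feed=60 if off>20 else 20); F,f,o=st(0); print("off",off,F.round(2),f.round(2),o["t"])
th=0
while th<0.5:
    th+=0.05; p,r=pose(th,18,74); robot.servo_line(p,feed=40,rotation=r); F,f,o=st(th)
    print(round(th,2),F.round(2),f.round(2),o["tcp_pos"].round(1),round(o["t"],2))
    if F>8: break
E
python3 push.py
```

```text
off 30 0.96 [ 0.87  0.99 -0.5 ] 11.075
off 22 0.58 [ 0.3   0.58 -2.05] 11.3583
off 19 2.32 [ 0.54  2.33 -0.18] 11.6583
off 18 4.42 [ 0.62  4.43 -1.82] 11.9083
off 17 4.73 [-0.43  4.72 -1.85] 12.1583
0.05 4.82 [-0.74  4.78 -0.82] [426.4 157.5  74. ] 12.42
0.1 4.01 [-1.    3.91 -0.38] [426.  152.3  74. ] 12.7
0.15 4.56 [-1.21  4.42  0.15] [425.9 147.1  74. ] 12.98
0.2 4.57 [-1.16  4.42 -0.07] [426.  141.8  74. ] 13.27
0.25 4.39 [-2.12  3.97 -0.22] [426.4 136.5  74. ] 13.55
0.3 5.48 [-1.72  5.21  0.56] [427.1 131.2  74. ] 13.83
0.35 4.57 [-2.87  3.78  0.72] [428.1 125.9  74. ] 14.12
0.4 5.17 [-2.75  4.43  0.46] [429.2 120.7  74. ] 14.4
0.45 4.7 [-3.8   3.33  2.16] [430.7 115.6  74. ] 14.68
0.5 4.56 [-3.26  3.38  3.01] [432.3 110.6  74. ] 14.97
0.55 5.03 [-3.01  4.05  2.66] [434.2 105.6  73.9] 15.25
```

```bash
cat > push2.py <<'E'
from h import *
import sys
th=float(sys.argv[1]); end=float(sys.argv[2]); zb=74
F0=np.array([0.04,0.17,-0.29])
def st(th):
    fs=[]
    for _ in range(3):
        o=robot.observe(); fs.append(o["contact_force"]-F0); robot.hold(0.02)
    f=np.mean(fs,0); return -f@np.r_[tang(th),0], f, o
mx=0;hist=[]
while th<end:
    th+=0.0105; p,r=pose(th,18,zb); robot.servo_line(p,feed=15,rotation=r); F,f,o=st(th); hist.append(F); mx=max(mx,F)
    print(round(th,3),F.round(2),f.round(1),round(o["t"],2))
    if mx>7 and F<mx-1.5: print("DROP",mx); break
    if F>11.5: print("HIGH"); break
E
python3 push2.py 0.55 1.2
```

```text
0.56 4.92 [-4.7  2.8  3.3] 15.53
0.571 5.16 [-4.4  3.2  3.8] 15.83
0.581 4.71 [-3.7  3.2  4.1] 16.13
0.592 5.22 [-4.7  3.1  3.8] 16.43
0.602 4.74 [-4.   3.   3.9] 16.73
0.613 4.5 [-4.1  2.6  4.6] 17.03
0.623 5.66 [-5.1  3.3  4.8] 17.33
0.634 5.03 [-4.5  2.9  4.7] 17.63
0.644 4.93 [-4.1  3.   4.7] 17.93
0.655 5.11 [-4.3  3.1  4.6] 18.23
0.665 5.11 [-4.4  3.   4.9] 18.53
0.676 4.99 [-4.3  2.9  5.1] 18.83
0.686 5.4 [-4.5  3.3  4.9] 19.13
0.697 5.37 [-4.7  3.   4.9] 19.43
0.707 5.25 [-5.4  2.2  5.3] 19.73
0.718 5.49 [-4.7  3.1  4.6] 20.03
0.728 5.34 [-4.8  2.9  4.7] 20.33
0.739 5.95 [-5.3  3.1  5.1] 20.63
0.749 5.5 [-5.   2.8  5.3] 20.93
0.76 5.33 [-5.   2.6  5.4] 21.23
0.77 5.59 [-5.4  2.5  5.3] 21.53
0.781 5.88 [-5.   3.3  5. ] 21.83
0.791 5.43 [-4.9  2.7  4.7] 22.13
0.802 5.45 [-5.1  2.5  5.7] 22.43
0.812 5.75 [-4.9  3.1  5.4] 22.73
0.823 5.94 [-5.3  2.9  5.3] 23.03
0.833 5.71 [-5.2  2.7  4.8] 23.33
0.844 5.76 [-5.3  2.7  5.5] 23.63
0.854 5.98 [-5.8  2.3  5.4] 23.93
0.865 5.56 [-4.7  3.   5.7] 24.23
0.875 5.84 [-5.2  2.9  5.6] 24.53
0.886 5.91 [-5.3  2.8  5. ] 24.83
0.896 5.82 [-5.4  2.6  5.6] 25.13
0.907 6.27 [-5.6  3.   5.8] 25.43
0.917 6.22 [-5.6  2.9  6. ] 25.73
0.928 5.87 [-5.6  2.3  5.9] 26.03
0.938 6.73 [-5.9  3.2  5.2] 26.33
0.949 6.1 [-5.5  2.8  4.4] 26.63
0.959 6.18 [-5.3  3.1  4.4] 26.93
0.97 5.9 [-5.3  2.6  4.5] 27.23
0.98 7.5 [-6.6  3.5  5.4] 27.53
0.991 6.89 [-6.2  3.   4.2] 27.83
1.001 6.38 [-5.5  3.2  3.7] 28.13
1.012 7.62 [-6.9  3.3  5.1] 28.43
1.022 7.3 [-6.5  3.4  4.1] 28.73
1.033 7.22 [-6.5  3.1  3.9] 29.03
1.043 6.39 [-5.7  3.   3.7] 29.33
1.054 8.92 [-7.5  4.9  5.2] 29.63
1.064 9.41 [-8.2  4.6  4.9] 29.93
1.075 9.55 [-8.3  4.7  6.1] 30.23
1.085 8.54 [-7.8  3.4  4.8] 30.53
1.096 8.3 [-7.4  3.7  4.5] 30.83
1.106 8.54 [-7.8  3.6  5.1] 31.13
1.117 7.11 [-6.3  3.4  4.5] 31.43
DROP 9.551222369818873
```

```bash
cat > push3.py <<'E'
import sys
sys.argv=["",  "1.117","0"]
exec(open("push2.py").read())
th=1.117
for i in range(3):
    th+=0.007; p,r=pose(th,18,zb); robot.servo_line(p,feed=15,rotation=r); F,f,o=st(th)
    print(round(th,3),F.round(2),f.round(1),round(o["t"],2))
    if F>10: break
    if F<6.6 and i>0: break
E
python3 push3.py
```

```text
1.124 6.57 [-5.9  2.9  3.8] 31.73
1.131 2.36 [-2.7 -0.3 -0.5] 32.03
```

```bash
cat > back.py <<'E'
import sys
sys.argv=["",  "1.131","0"]
exec(open("push2.py").read())
th=1.131
F,f,o=st(th); print(F.round(2),f.round(1))
for off in (19,20,21,22,23,24):
    p,r=pose(th,off,zb); robot.servo_line(p,feed=15,rotation=r); F,f,o=st(th)
    print(off,F.round(2),f.round(1),round(o["t"],2))
im=viewer.read_camera("side"); cv2.imwrite("pics/s4.png",cv2.resize(im[160:260,200:300,::-1],None,fx=5,fy=5))
E
python3 back.py
```

```text
2.22 [-2.5 -0.2 -1.7]
19 -0.07 [ 0.  -0.1  0.6] 32.38
20 0.39 [-0.7 -0.5  0.4] 32.68
21 0.33 [-0.3  0.1 -0.1] 32.98
22 0.14 [-0.   0.2  0.2] 33.28
23 0.44 [-0.6 -0.2  0.1] 33.58
24 0.03 [-0.1 -0.1  0. ] 33.88
```

View pics/s4.png

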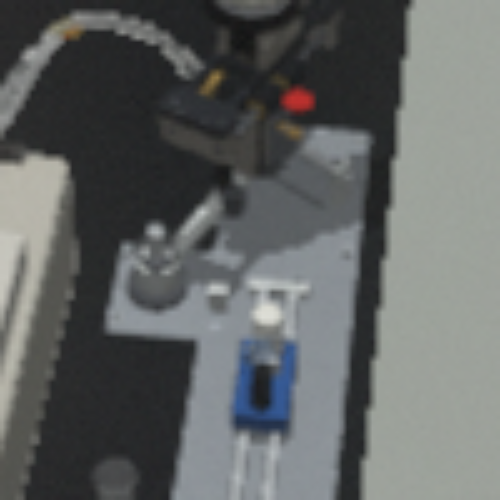

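```bash
cat > sled.py <<'E'
from h import *
p,r=pose(1.131,34,74); robot.servo_line(p,feed=100); p[2]=180; robot.servo_line(p,feed=250)
robot.movep((428.5,332,180),rotdown(YAW))
ci=viewer.camera_info("side");R=np.array(ci["R"]);t=np.array(ci["t"])
for c in ("side","top"):
    im=viewer.read_camera(c); cv2.imwrite(f"pics/{c}5.png",im[:,:,::-1])
    ci=viewer.camera_info(c);R=np.array(ci["R"]);t=np.array(ci["t"])
    for n in ("cocking_post","sled_post"):
      for d in viewer.pinpoint(n,c)[:2]: print(c,n,round(d["confidence"],2),np.round(R.T@(np.array(d["at"])-t),1))
robot.servo_line((428.5,332,57),feed=200)
o=robot.observe(); print(o["t"],o["tcp_pos"],o["contact_force"])
im=viewer.read_camera("side"); cv2.imwrite("pics/s5.png",cv2.resize(im[160:280,200:320,::-1],None,fx=4,fy=4))
E
python3 sled.py
```

```text
side sled_post 0.78 [432.7 292.   68.8]
top cocking_post 0.56 [488.3  53.7  75.6]
top sled_post 0.77 [427.1 292.7  64.6]
37.3167 [429.00576814 332.64790493  57.79051229] [0.48978683 0.74467817 0.93356605]
```

View pics/s5.png

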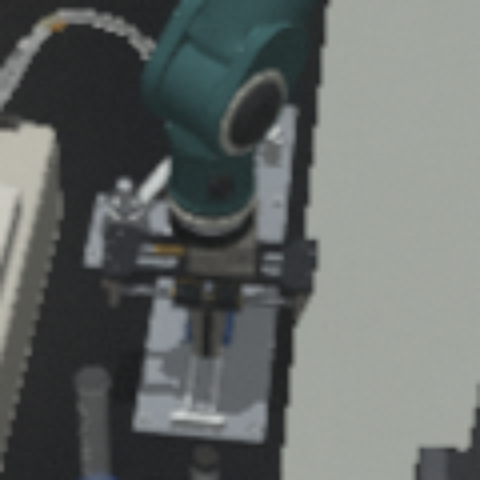

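```bash
cat > sled2.py <<'E'
from h import *
x0,y0=428.5,332.
F0=robot.observe()["contact_force"].copy()
d=np.array([np.sin(YAW),-np.cos(YAW),0])
s=0;k=0
def go(s,feed):
    robot.servo_line(np.array([x0,y0,57])+d*s,feed=feed)
    fs=[]
    for _ in range(2):
        o=robot.observe(); fs.append(o["contact_force"]-F0); robot.hold(0.02)
    f=np.mean(fs,0); return -f@d,f,o
while s<140:
    step=10 if s<80 else (2 if s<100 else 1.2)
    s+=step; F,f,o=go(s,80 if step==10 else 25)
    if step<10 or F>2: print(round(s,1),F.round(2),f.round(1),o["tcp_pos"][:2].round(1),round(o["t"],2))
    if s>95 and F>3.2: break
    if F>6: break
robot.hold(0.3)
for i in range(3):
    s+=0.5; F,f,o=go(s,15); print(round(s,1),F.round(2),round(o["t"],2))
    if F>4.5: break
robot.hold(0.3)
E
python3 sled2.py
```

```text
82 1.05 [-0.2  1.   0.5] [430.6 250.1] 40.1
84 0.78 [-0.4  0.8 -0.7] [430.6 247.9] 40.38
86 -0.06 [-0.  -0.1 -0.1] [430.6 245.9] 40.67
88 0.54 [-0.2  0.5 -0.1] [430.7 243.9] 40.95
90 0.49 [ 0.3  0.5 -0.1] [430.7 241.9] 41.23
92 0.1 [-0.1  0.1  0.2] [430.8 239.9] 41.52
94 -0.04 [-0.4 -0.   0.2] [430.9 237.9] 41.8
96 0.26 [-0.1  0.3 -0.1] [430.9 235.9] 42.08
98 -0.33 [ 0.4 -0.3 -0.2] [431.  233.9] 42.37
100 0.01 [ 0.5  0.  -0.3] [431.  231.9] 42.65
101.2 2.27 [-0.3  2.3 -0.4] [431.  231.4] 42.93
102.4 5.82 [-0.9  5.8 -1.5] [431.  231.2] 43.22
102.9 6.2 43.8
```

```bash
cat > ret.py <<'E'
from h import *
robot.hold(0.2)
p=robot.observe()["tcp_pos"]; p=np.array([430.,p[1]+20,57]); robot.servo_line(p,feed=120); p[2]=190; robot.servo_line(p,feed=250)
robot.movep((436,-56,190),rotdown(YAW))
robot.servo_line((437.5,-56,80),feed=200)
o=robot.observe(); print(o["t"],o["tcp_pos"],o["contact_force"])
for c in ("side","top"):
    im=viewer.read_camera(c); cv2.imwrite(f"pics/{c}6.png",im[:,:,::-1])
    ci=viewer.camera_info(c);R=np.array(ci["R"]);t=np.array(ci["t"])
    for n in ("sled_post","vial_mid","cocking_post"):
      for d in viewer.pinpoint(n,c)[:2]: print(c,n,round(d["confidence"],2),np.round(R.T@(np.array(d["at"])-t),1))
im=viewer.read_camera("wrist"); cv2.imwrite("pics/w6.png",im[:,:,::-1])
a=cv2.imread("pics/side6.png")[160:280,200:300]
cv2.imwrite("pics/s6.png",cv2.resize(a,None,fx=5,fy=5,interpolation=cv2.INTER_CUBIC))
print(robot.observe()["t"])
E
python3 ret.py
```

```text
47.2083 [438.1420926  -55.26299541  80.40990889] [ 0.22778287 -0.37484026 -0.29940145]
side sled_post 0.62 [432.6 215.8  68. ]
side vial_mid 0.62 [434.1 167.9  74.3]
side vial_mid 0.41 [ 4.466e+02 -4.789e+02 -3.000e-01]
side cocking_post 0.49 [491.7  47.1  75.5]
side cocking_post 0.33 [508.5 477.2   2.2]
top sled_post 0.61 [428.  216.3  68.1]
top sled_post 0.24 [489.5  50.8  77.8]
top vial_mid 0.61 [430.5 171.8  74.2]
top cocking_post 0.79 [487.8  54.1  76.6]
47.6583
```

View pics/s6.png

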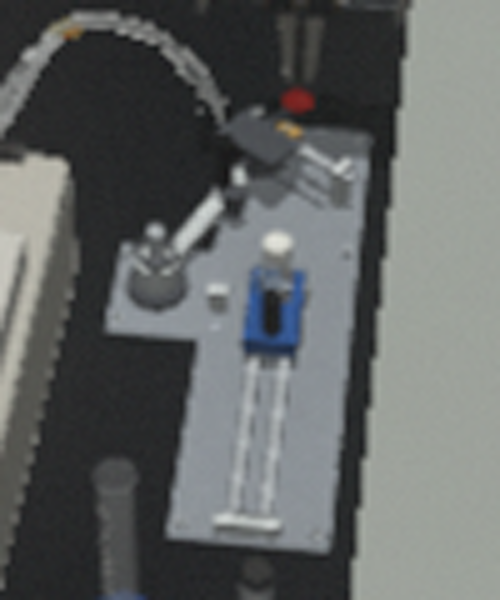

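View pics/w6.png

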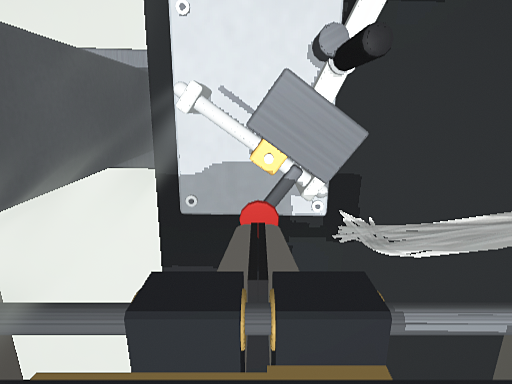

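Run:
```python
from h import *
def back(Pm,uv,z):
    A=np.c_[Pm[:,0],Pm[:,1],Pm[:,2]*z+Pm[:,3]]; X=np.linalg.inv(A)@np.array([*uv,1]); return X[:2]/X[2]
W=P("wrist")
im=cv2.imread("pics/w6.png").astype(int); m=(im[...,2]>150)&(im[...,1]<110)&(im[...,0]<110); m[:190]=0;m[250:]=0
v,u=np.nonzero(m); print(u.min(),u.max(),v.min(),v.max())
print("pad",back(W,(259.5,221.5),57),"top edge",back(W,(259.5,v.min()),57),"L",back(W,(u.min(),221),57),back(W,(u.max(),221),57))
q=W@np.array([*robot.observe()["tcp_pos"],1]); print("tcp px",q[:2]/q[2])
print("bracket",back(P("side"),(249.4,264.4),30))
```

```text
240 277 202 225
pad [438.1802644 -56.1790916] top edge [437.80144388 -42.27091025] L [424.89030351 -56.14954433] [450.09013579 -55.51680207]
tcp px [258.99634912 235.19444691]
bracket [428.72229313 392.6497076 ]
```

```bash
cat > trig.py <<'E'
from h import *
F0=robot.observe()["contact_force"].copy()
robot.servo_line((437.5,-56,61),feed=80)
z=61.
while z>42.2:
    z-=1.5; robot.servo_line((437.5,-56,z),feed=20); robot.hold(0.02); o=robot.observe(); f=o["contact_force"]-F0
    print(round(z,1),o["tcp_pos"][2].round(1),f.round(1),round(o["t"],2))
    if f[2]>8: break
robot.hold(0.2)
robot.servo_line((437.5,-56,200),feed=150)
robot.hold(0.3)
for c in ("side","top"):
    im=viewer.read_camera(c); cv2.imwrite(f"pics/{c}7.png",im[:,:,::-1])
    ci=viewer.camera_info(c);R=np.array(ci["R"]);t=np.array(ci["t"])
    for n in ("sled_post","vial_mid","cocking_post"):
      for d in viewer.pinpoint(n,c)[:2]: print(c,n,round(d["confidence"],2),np.round(R.T@(np.array(d["at"])-t),1))
a=cv2.imread("pics/side7.png")[160:290,200:300]
cv2.imwrite("pics/s7.png",cv2.resize(a,None,fx=4.5,fy=4.5,interpolation=cv2.INTER_CUBIC))
print(robot.observe()["t"])
E
python3 trig.py
```

```text
59.5 59.7 [1.6 0.3 0.4] 48.31
58.0 58.0 [ 2.2  0.5 -0.3] 48.58
56.5 56.4 [ 2.2 -1.   0.8] 48.84
55.0 54.9 [ 2.3 -0.5  0.3] 49.11
53.5 53.5 [ 0.3 -0.5  1.7] 49.38
52.0 51.9 [1.3 0.8 0.5] 49.64
50.5 50.5 [0.8 1.1 3.5] 49.91
49.0 49.0 [0.7 0.5 3.7] 50.17
47.5 47.4 [0.7 0.8 4.2] 50.44
46.0 46.0 [-0.5 -1.2  3.9] 50.71
44.5 44.4 [0.9 0.4 4.6] 50.98
43.0 43.0 [ 0.8 -0.4  3.8] 51.24
41.5 42.1 [-2.   0.2 12.5] 51.51
side sled_post 0.62 [436.6 361.7  69.6]
side vial_mid 0.63 [430.5 317.9  74.1]
side cocking_post 0.64 [431.7 143.1  75.6]
top sled_post 0.76 [428.1 359.6  70. ]
top vial_mid 0.6 [414.7 452.7   3.6]
top vial_mid 0.4 [427.9 317.6  74.6]
top cocking_post 0.68 [427.  145.1  74.9]
53.6167
```

View pics/s7.png

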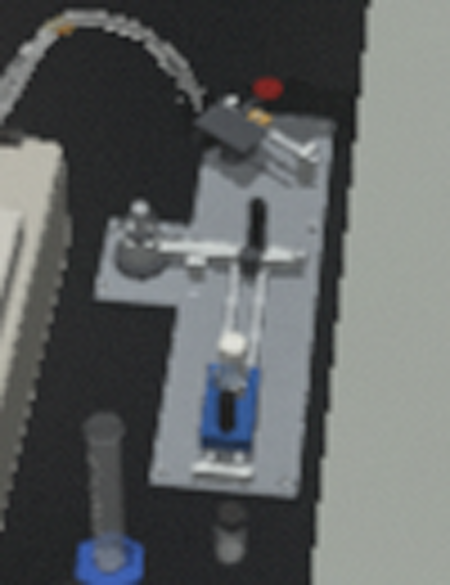

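Run:
```python
from h import *
o=robot.observe(); print(o["t"],o["tcp_pos"],o["contact_force"])
robot.job_done()
```

```text
53.6167 [437.52281145 -56.00934273 200.03106604] [-0.76266999 -0.88225918 -0.17021316]
the job is handed in; nothing more can be done
```

The vial has had its one shock, and I handed the job in at 53.6 s; no verdict was reported.

- **Cocking:** I pushed the hammer arm back by its post with shut fingers. The push peaked at about 9.6 N, then dropped to 2.4 N at about 1.13 rad. When I backed off, the contact force was about zero and the arm stayed put. Later pictures put it at about 1.13 rad.
- **Sled:** I pushed it by its own post about 80 mm onto the stop, pressing up to 6.2 N. The pictures then showed it home with the arm still cocked.
- **Trigger:** I pressed it straight down, which took about 4 N. My last step ran onto the pad's hard stop and read 12.5 N, slightly over the "about 12 N" you asked for but well under the 24 N failure limit.
- **Last checks:** Side and top cameras agree that the hammer post is back at its rest place, about (429, 144) mm. The sled post is at y ≈ 361 mm, about 147 mm of travel, at the far end. The vial is still upright on the sled, and the gripper was clear at z = 200 mm.
- **Disagreements:** The top camera's first vial guess landed on the spare vial. Its second guess and the side camera agreed with the sled position. I did not re-measure the bystander items at the end; I never worked near them.

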